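# Pin the sampler turret and hold the bracket level over its mount

## Task

Put the red lock pin fully home through the blue turret and the white bracket while the bracket lies in its cradle, and let go of the pin. Then pinch the bracket's rib at the balance point, lift it, and finish still holding it level and steady over the mount, turret hole over the blue post and tail over the orange post, about 30 mm clear of the post tops, so that a colleague can start the screws. Do not set it down or let go, and leave the black pin, the amber bottle, the beaker and the jar where they are.

Things in the scene. Friction and masses are not known exactly. Their poses are not given: they have to be found in the camera images.
- bracket: White flat bar 270 (x) x 36 x 14 thick, about 0.42 kg, in the cradle, underside 30 above the bench. Origin: centre of its underside; z up. On top an aluminium grip rib, 12 thick, 30 tall, x = -105 to +60, made to be pinched from above. 12.5 vertical through hole at x = +100; orange dot at the tail, x = -122. With turret and pin it balances at x = +40 (within 6), not at its middle.
- turret: Blue saddle, 60 x 62 x 16 plate with two 10 deep cheeks straddling the bar loosely, 0.24 to 0.37 kg; it rides loose on the bar, its hole over the bar's hole. Origin: centre of the plate's underside (on the bar's top face); x along the bar, z up. 12.5 through hole in the middle, mouth 16 above the origin, 2 chamfer. Plate plus bar: 30 thick.
- lock_pin: Pin with a RED knob, upright in the rack, 30 g. Origin: centre of its foot; z up its axis. Shank diameter 10, 28 long, tapered foot; collar diameter 20, from 28 to 32 above the foot; knob diameter 14, from 32 to 56. Fully home, the collar sits on the turret and the foot is 2 above the bar's underside.
- black_pin: Spare pin with a BLACK knob, same size as the red one; stays in the rack. Origin: centre of its foot. The two pins may be in either hole.
- rack: White pin rack, 120 (x) x 50 (y) x 34 tall, fixed; origin: centre of its underside. Two 12.5 holes at x = -36 and +36, 30 deep. The collars rest on its top, the pins' feet are 6 above the bench.
- cradle: Grey cradle, fixed: base plate 190 x 90 x 8 and two plastic rests, 30 long, at x = -75 and +45, that carry the bar at height 30, with 6 high side lips beside the bar. Origin: centre of the underside below the middle of the bar; its x axis is the bar's x.
- mount: The fixture: grey fixed plate 250 (x) x 80 (y) x 12 with two upright posts, both with their tops 60 above the bench. Origin: centre of its underside. Wide BLUE post, diameter 44, at x = +100; slim ORANGE post, diameter 24, at x = -100.
- bracket_hole (a point): centre of the bar's pin hole at the bar's underside (bar x = +100)
- bracket_tail (a point): point on the bar's underside near its orange dot (bar x = -100)
- balance (a point): nominal balance point of bracket + turret + pin: bar x = +40, on the bar's top face (14 above its underside, at the foot of the rib); axes as the bar's. The rib there is free for the fingers (the turret's edge is at bar x = +70).
- blue_post (a point): top centre of the blue post, for the turret end
- orange_post (a point): top centre of the orange post, for the tail end
- amber_bottle: Bystander, leave alone: amber reagent bottle, diameter 54, 100 tall. Origin: underside.
- beaker: Bystander, leave alone: clear glass beaker, diameter 60, 80 tall. Origin: underside.
- vial_jar: Bystander, leave alone: small jar with white cap and label, diameter 48, 60 tall. Origin: underside.
Things that resemble listed ones, but are neither listed nor needed, are in the scene too. Of the things that look like the turret, the middle-sized one is meant.

How it is judged (in metres and radians):
On the way, in this order (a step that is already met when the one before it is completed fails the run):
1. the red pin is fully home through turret and bracket, the bracket still in its cradle, the pin let go (horizontal distance between lock_pin and bracket_hole below 0.006 m and z of lock_pin in the frame of bracket between -0.004 and 0.006 m and horizontal distance between turret and bracket_hole below 0.007 m and z of turret in the frame of bracket below 0.019 m and angle between the z axis of lock_pin and the z axis of bracket, either way round below 0.2 rad and distance between bracket and cradle below 0.037 m and contact force between the fingers and lock_pin below 0.1 N), for 0.2 s.
2. the bracket is lifted clear of the cradle, level (z of bracket in the frame of cradle above 0.05 m and angle between bracket's own z axis and vertical below 0.12 rad and contact force between bracket and cradle below 0.1 N), for 0.2 s.
At the end, for the whole second after the job is handed in: Pinched by the rib within 18 mm of the balance site along the bar (12 mm across), carried by the fingers alone: underside 12 to 60 mm above the post tops, level within 5 degrees, at rest, hole and tail point within 15 mm of their posts' axes; turret seated, red pin home through both (horizontal distance between lock_pin and bracket_hole below 0.006 m and z of lock_pin in the frame of bracket between -0.004 and 0.006 m and horizontal distance between turret and bracket_hole below 0.007 m and z of turret in the frame of bracket below 0.019 m and angle between the z axis of lock_pin and the z axis of bracket, either way round below 0.2 rad and angle between bracket's own z axis and vertical below 0.09 rad and horizontal distance between bracket_hole and blue_post below 0.015 m and horizontal distance between bracket_tail and orange_post below 0.015 m and height (world z) of bracket_hole between 0.072 and 0.12 m and height (world z) of bracket_tail between 0.072 and 0.12 m and linear speed of bracket below 0.02 m/s and angular speed of bracket below 0.1 rad/s and contact force between the fingers and bracket above 3 N and contact force between each of bracket, turret and mount below 0.3 N and contact force between the arm and turret below 0.5 N and x of the grasp point in the frame of balance between -0.018 and 0.018 m and y of the grasp point in the frame of balance between -0.012 and 0.012 m); the arm keeps its last pose, push and grip.
It fails at once if the black pin is pulled from its place or a bystander is moved (distance of black_pin from where it was at the start of the episode above 0.02 m or distance of any of amber_bottle, beaker, vial_jar from where it was at the start of the episode above 0.04 m).
It also fails if it takes over 67 s, if anything falls off the work surface, if the arm or the gripper's body presses on something with over 40 N, if the wrist force passes 120 N, or if a joint passes its speed limit or range.

## Robot

A 6-joint arm with a two-finger parallel gripper is mounted at the origin on the work surface. World frame = base frame: x ahead of the robot, y to its left, z up, the work surface at z = 0. Lengths are in mm, angles in rad, forces in N, time in s.
With the tool pointing down it reaches from about 400 to 925 mm from the base axis. Payload 12.5 kg.
Tool frame: the origin (TCP) lies on the centre line of the jaws, within the pads' length; the fingertips stand 8 mm ahead of it and the grasp point (between the pads) lies 11 mm behind it; z points along the fingers, x is the direction in which the jaws open and shut, and the axes are right-handed (so a half turn about z gives the same grasp; the last joint's range is limited). The gripper opens to 95 mm and grips with 3 to 60 N. Pads are 20 mm wide; open, the fingers measure 119 mm over their backs; the gripper's body (75 mm by 180 mm) begins 59 mm behind the grasp point.
Start: joints at [1.074, 0.491, 1.559, -0, 1.092, -0.106], TCP at [238.065, 577.902, 222.661] pointing down, gripper open.
Joint ranges: [-3.1, 3.1], [-0.84, 2.19], [0.05, 2.79], [-1.13, 4.28], [0.06, 2.93], [-2.69, 2.69]. Speed limits (rad/s): [2.22, 2.22, 2.79, 3.14, 3.14, 3.14].

## Interface

Orientations are given as [roll, pitch, yaw] about the fixed x, y, z axes, in that order (R = Rz(yaw) Ry(pitch) Rx(roll)).
In Python, from cell import env gives the robot as it stands. The module is installed in compiled form; this text tells all that it offers.
- The arm moves only by the tool send_rows, never from a script. Its argument "moves" is a list that holds one entry, the list of rows, each a list of 6 numbers: the shift along the tool's x, y, z as a fraction of full scale, then the turn, a rotation vector about the tool's x, y, z as a fraction of full scale. A call has 1 to 12 rows; each row is the pose to reach, as a shift and turn from the pose commanded when the call began, along the tool's axes at that moment; what a row does not reach only later rows make up. Full scale, the value 1, is 0.3 m for a shift and 90 degrees for a turn. A row lasts 1/12 s, in which the tool goes at most 41.7 mm and 7.16 degrees, less where a joint would pass 70% of its speed; a pose out of reach is approached as far as the arm can. A call with a number of a shift or a turn outside -1 to 1 is refused whole. A call with a gripper value outside its range is refused whole. "grip" is the gripper's target within -1 to 1 (shut at 1, half-way at 0, fully open at -1), set as the call begins (left out, the last holds). The fingers move at their own pace and stop on an object; the grip force is fixed at half the most. Time passes only in rows, so rows that repeat a pose let the fingers close. It gives the time, the measured TCP pose, the force and the opening at its end, in the units of the state.
- env.state(): the state, without advancing time (a new reading comes with each control period).
- env.read_camera(name): name is "side" or "top"; returns a dict with "image" (420x560x3 uint8, red, green, blue), "mtx" (3x3 intrinsics, pixels), "distortion" ([k1, k2, p1, p2, k3] as OpenCV has them; the pictures are not rectified), "T" (4x4, takes a point from camera to world coordinates). Camera axes: x right, y up, looking along -z (the intrinsics and any distortion apply to the point x, -y, -z); pixel columns grow to the right and rows downward; lengths in mm; the calibration is good to about 2 mm. A picture is of the moment at which its call begins. There is no depth.
- env.job_done(): hands the job in, once; it reports no verdict.
Trained networks look in the newest picture that a camera, given by its name, has taken for a name from the list of things; names that differ only in an ending like _2 or _b are one class to them, and where a whole thing is asked for, a point or a joint stands for the part that bears it (a point fixed in the world has none). Each returns a list of dicts, best first, with "confidence" (0 to 1); they miss things now and then, are a little off and sometimes report something else, mostly with a low value. They report only what shows in the picture. A call takes as long as a camera call. They do not tell look-alikes from the thing itself.
- env.look_for(camera, thing): "xy" ([column, row] in pixels, amid what is visible of it).
- env.outline_of(camera, thing): "region" (420x560 bool, what is visible of it) and "xy" ([column, row] in pixels, amid what is visible of it).
The state is a dict: "t": time; "joints": joint angles; "qvel": joint speeds; "tau": joint torques, N m; "eef_pos": TCP position; "tcp_rot": TCP orientation; "ft_force": force on the tool from outside, world axes, zero at the start; "moment": the same for the moment, N m; "opening": opening from 0.0 (shut) to 1.0 (fully open).
Only numpy, scipy, OpenCV 4.12 (cv2) and the standard library are available. Lean on these libraries where they do the work, as an engineer would, in place of code of your own. Each camera call takes 0.05 s, during which the arm holds its last target. There are 200 camera calls.

## Working session

There is one attempt and no reset: what is moved stays moved. The work goes in short steps, Python scripts to look and compute and a tool call to move; the robot and the scene stay as the last step left them, time stands still between calls to the robot, and variables do not carry over. Pictures are saved under pics/ and viewed, about 8 in all and at most 12, crops included, and the job is handed in when it is done.

Besides the shell and the picture viewer there is one more tool, called after ">>>" as name(argument=value, ...), one argument or row to a line, values as JSON. send_rows: Moves the arm, as the interface text tells. Its arguments: {"type":"object","properties":{"moves":{"type":"array","items":{"type":"array","items":{"type":"array","items":{"type":"number"}}}},"grip":{"type":"number"}},"required":["moves"]}

```bash
mkdir -p pics
cat > h.py <<'E'
import numpy as np, cv2
from cell import env
def ray(c,px):
    d=cv2.undistortPoints(np.array([[px]],float),np.array(c["mtx"],float),np.array(c["distortion"],float))[0,0]
    T=np.array(c["T"]);v=T[:3,:3]@np.array([d[0],-d[1],-1]);return T[:3,3],v/np.linalg.norm(v)
def atz(c,px,z):
    o,v=ray(c,px);return o+v*(z-o[2])/v[2]
def proj(c,p):
    T=np.array(c["T"]);q=T[:3,:3].T@(np.array(p,float)-T[:3,3]);q=np.array([[q[0],-q[1],-q[2]]])
    return cv2.projectPoints(q,np.zeros(3),np.zeros(3),np.array(c["mtx"],float),np.array(c["distortion"],float))[0][0,0]
def save(c,n,crop=None,s=1):
    im=c["image"][:,:,::-1]
    if crop: x0,y0,x1,y1=crop;im=im[y0:y1,x0:x1]
    cv2.imwrite("pics/"+n,cv2.resize(im,None,fx=s,fy=s,interpolation=cv2.INTER_CUBIC))
E
python3 - <<'E'
from h import *
print(env.state())
for n in("top","side"):
    c=env.read_camera(n);save(c,n+"0.png",s=1.4);print(n,np.round(c["T"],3).tolist())
    for t in("bracket","turret","lock_pin","black_pin","rack","cradle","mount","bracket_hole","bracket_tail","balance","blue_post","orange_post"):
        print(t,[(np.round(d["xy"]).tolist(),round(d["confidence"],2)) for d in env.look_for(n,t)][:5])
E
```

```text
{'t': 0.0, 'joints': array([ 1.07440386e+00,  4.91601213e-01,  1.55943872e+00, -2.11069731e-05,
        1.09171120e+00, -1.05627531e-01]), 'qvel': array([-0.00049114, -0.00044746,  0.00014631, -0.00185918, -0.00076983,
       -0.00042394]), 'tau': array([-4.26566512e-04, -6.12640572e+01, -2.58187419e+01,  6.92199077e-02,
        4.81659151e-02, -1.29475206e-04]), 'eef_pos': array([237.94810455, 577.68101165, 222.03956441]), 'tcp_rot': array([-3.14148913e+00,  1.15399253e-03,  1.18004119e+00]), 'ft_force': array([0.82693601, 0.28927572, 0.46108983]), 'moment': array([ 0.05315888, -0.01046609, -0.04423053]), 'opening': 1.0022986605485666}
top [[0.006, 0.995, -0.096, 383.737], [-1.0, 0.003, -0.03, 7.085], [-0.03, 0.096, 0.995, 1102.445], [0.0, 0.0, 0.0, 1.0]]
bracket [([400.0, 199.0], 0.75)]
turret [([391.0, 293.0], 0.73), ([357.0, 260.0], 0.69), ([353.0, 218.0], 0.65)]
lock_pin []
black_pin [([295.0, 188.0], 0.57)]
rack [([290.0, 180.0], 0.57)]
cradle [([393.0, 209.0], 0.76)]
mount [([177.0, 187.0], 0.56)]
bracket_hole [([403.0, 198.0], 0.56)]
bracket_tail [([400.0, 196.0], 0.61)]
balance [([399.0, 199.0], 0.95)]
blue_post []
orange_post [([178.0, 185.0], 0.75), ([290.0, 178.0], 0.36)]
side [[0.778, 0.429, -0.459, 3.339], [-0.628, 0.507, -0.591, -601.075], [-0.021, 0.748, 0.664, 779.308], [0.0, 0.0, 0.0, 1.0]]
bracket [([386.0, 286.0], 0.73), ([268.0, 243.0], 0.37), ([233.0, 156.0], 0.31)]
turret [([287.0, 356.0], 0.98), ([324.0, 263.0], 0.78), ([290.0, 302.0], 0.75)]
lock_pin [([319.0, 193.0], 0.5)]
black_pin [([301.0, 209.0], 0.66), ([309.0, 210.0], 0.53)]
rack [([311.0, 212.0], 0.98)]
cradle [([373.0, 298.0], 0.96)]
mount [([233.0, 157.0], 0.68)]
bracket_hole [([390.0, 287.0], 0.72)]
bracket_tail [([387.0, 284.0], 0.79), ([233.0, 158.0], 0.44), ([372.0, 301.0], 0.43)]
balance [([383.0, 285.0], 0.96)]
blue_post [([234.0, 157.0], 0.64)]
orange_post [([235.0, 157.0], 0.89), ([309.0, 210.0], 0.69)]
```

View pics/top0.png

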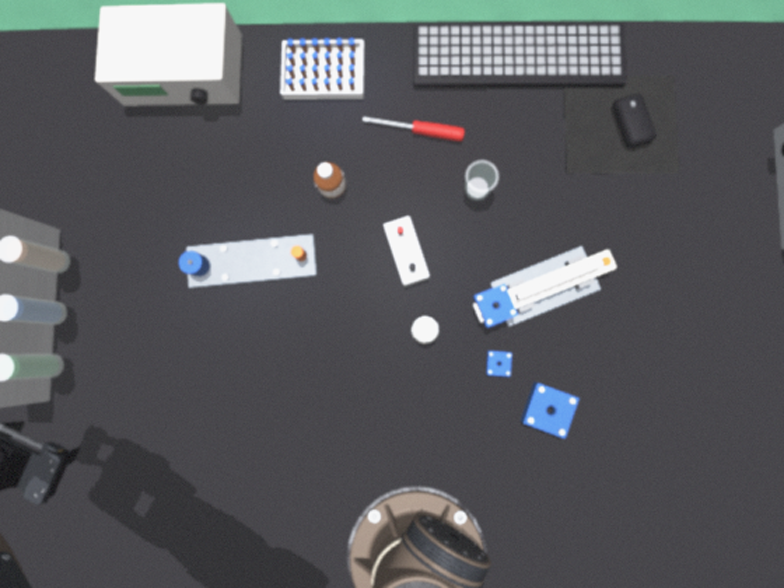

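View pics/side0.png

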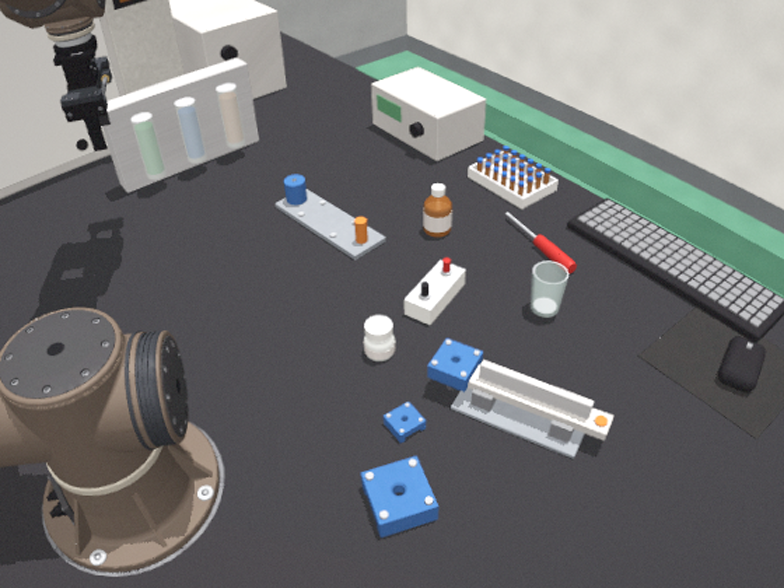

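The top view shows three turret look-alikes: a big loose one at (391,293), a small loose one at (357,260), and the middle-sized one on the bar at (353,218). The one on the bar is the one meant. In full-resolution pixels, the red pin is at about (286,165) and the black at (294,191). The bracket's tail dot is at about (433,187). The blue post is at (137,188) and the orange one at (213,181).

Next I triangulate these features by colour.

```bash
cat >> h.py <<'E'
def tri(cs,pxs):
    A=np.zeros((3,3));b=np.zeros(3);rs=[ray(c,p) for c,p in zip(cs,pxs)]
    for o,v in rs: M=np.eye(3)-np.outer(v,v);A+=M;b+=M@o
    p=np.linalg.solve(A,b);return p,[np.linalg.norm((np.eye(3)-np.outer(v,v))@(p-o)) for o,v in rs]
COL={"red":((0,120,60),(6,255,255)),"orange":((8,140,120),(22,255,255)),"blue":((100,110,60),(125,255,255)),"dark":((0,0,0),(180,255,70))}
def blob(c,col,near,r):
    h=cv2.cvtColor(c["image"],cv2.COLOR_RGB2HSV);m=cv2.inRange(h,*COL[col])
    if col=="red": m|=cv2.inRange(h,(172,120,60),(180,255,255))
    k=np.zeros_like(m);cv2.circle(k,tuple(int(round(x)) for x in near),r,255,-1);m&=k
    ys,xs=np.nonzero(m);return np.array([xs.mean(),ys.mean()]) if len(xs) else None,len(xs)
E
python3 - <<'E'
from h import *
t=env.read_camera("top");s=env.read_camera("side");print(t["mtx"][0],s["mtx"][0])
for n,col,a,b,r in [("redknob","red",(400,231),(446,266),9),("blackknob","dark",(412,267),(424,290),8),("thole","dark",(495,304),(456,359),6),("dot","orange",(606,261),(601,421),9),("orangepost","orange",(298,254),(361,230),14),("bluepost","blue",(193,263),(295,190),20),("turret","blue",(495,307),(455,363),30)]:
    p,k=blob(t,col,np.array(a)/1.4,r);q,l=blob(s,col,np.array(b)/1.4,r)
    P,e=tri([t,s],[p,q]);print(n,p.round(1),k,q.round(1),l,P.round(1),np.round(e,1))
save(t,"t1.png",(325,160,455,245),6);save(s,"s1.png",(285,170,445,330),4.5)
E
```

```text
[411.2286854    0.         282.82333107] [472.78987122   0.         282.8332713 ]
redknob [285.6 164.8] 5 [318.6 188.2] 44 [602.9  31.9  54.2] [1.4 1.4]Traceback (most recent call last):
  File "<stdin>", line 5, in <module>
  File "h.py", line 16, in tri
    A=np.zeros((3,3));b=np.zeros(3);rs=[ray(c,p) for c,p in zip(cs,pxs)]
                                        ~~~^^^^^
  File "h.py", line 4, in ray
    d=cv2.undistortPoints(np.array([[px]],float),np.array(c["mtx"],float),np.array(c["distortion"],float))[0,0]
      ~~~~~~~~~~~~~~~~~~~^^^^^^^^^^^^^^^^^^^^^^^^^^^^^^^^^^^^^^^^^^^^^^^^^^^^^^^^^^^^^^^^^^^^^^^^^^^^^^^^^
cv2.error: OpenCV(4.12.0) /io/opencv/modules/calib3d/src/undistort.dispatch.cpp:538: error: (-215:Assertion failed) npoints >= 0 && src.isContinuous() && (depth == CV_32F || depth == CV_64F) in function 'undistortPoints'
```

```bash
sed -i 's/((0,120,60),(6/((0,70,60),(9/; s/(172,120,60)/(172,70,60)/; s/(180,255,70))}/(180,255,105))}/; s/((8,140,120)/((8,90,110)/' h.py
python3 - <<'E'
from h import *
t=env.read_camera("top");s=env.read_camera("side")
for n,col,a,b,r in [("redknob","red",(400,231),(446,266),9),("blackknob","dark",(412,267),(424,290),6),("thole","dark",(495,304),(456,359),5),("dot","orange",(606,261),(601,421),9),("orangepost","orange",(298,254),(361,230),14),("bluepost","blue",(193,263),(295,190),20),("turret","blue",(495,307),(455,363),30)]:
    p,k=blob(t,col,np.array(a)/1.4,r);q,l=blob(s,col,np.array(b)/1.4,r)
    if p is None or q is None: print(n,k,l);continue
    P,e=tri([t,s],[p,q]);print(n,p.round(1),k,q.round(1),l,P.round(1),np.round(e,1))
save(t,"t1.png",(325,160,455,245),6);save(s,"s1.png",(285,170,445,330),3.7)
E
```

```text
redknob [285.5 164. ] 16 [318.6 188.3] 59 [604.6  32.6  52.9] [0.6 0.6]
blackknob [294.5 191.5] 4 [303.  206.5] 46 [533.5   8.6  51.7] [1.4 1.4]
thole 3 0
dot [432.9 186.1] 18 [429.  300.3] 52 [ 548.1 -347.6   46.3] [0.2 0.2]
orangepost [212.9 180.4] 69 [257.5 163.3] 161 [563.8 224.4  38.3] [0.4 0.4]
bluepost [137.2 187.8] 265 [210.5 134.8] 283 [544.8 427.5  34.7] [0.8 0.8]
turret [353.  218.2] 488 [324.1 260.2] 893 [ 464.2 -140.8   46.3] [0. 0.]
```

View pics/t1.png

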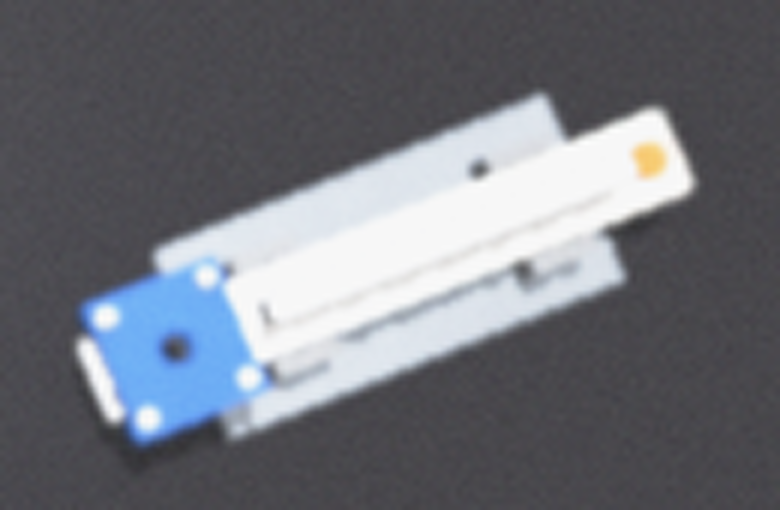

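View pics/s1.png

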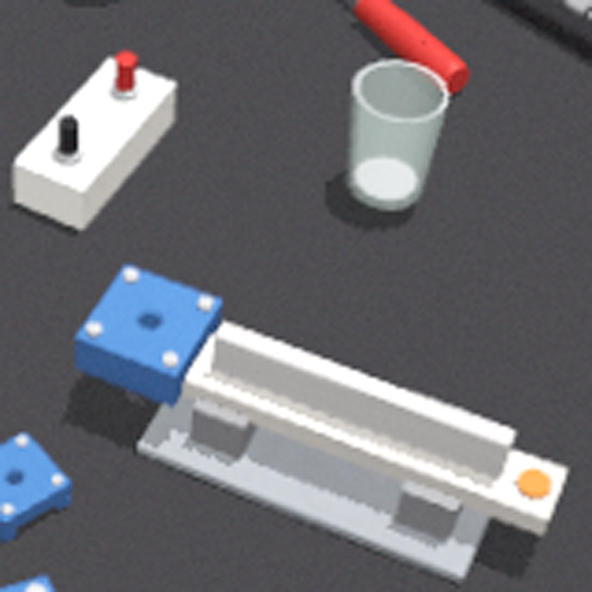

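The crop confirms that the turret on the bar is the right one. Its screws are at t1 (105,317), (206,276), (249,377) and (148,418), and its hole is at (176,347). In the side crop the hole's mouth is at about (150,315), and the red knob stands at the far end of the rack.

```bash
cat >> h.py <<'E'
from scipy.spatial.transform import Rotation as Ro
def go(p,yaw,st=None):
    st=st or env.state();R=Ro.from_euler("xyz",st["tcp_rot"]).as_matrix();T=Ro.from_euler("xyz",[np.pi,0,yaw]).as_matrix()
    return (R.T@(np.array(p)-st["eef_pos"])/300).round(4).tolist()+(Ro.from_matrix(R.T@T).as_rotvec()/(np.pi/2)).round(4).tolist()
E
python3 - <<'E'
from h import *
t=env.read_camera("top");s=env.read_camera("side")
f=lambda x,y:((x+.5)/6+325-.5,(y+.5)/6+160-.5)
g=lambda x,y:((x+.5)/3.7+285-.5,(y+.5)/3.7+170-.5)
S=[]
for a,b in [((105,317),(93,329)),((206,276),(131,274)),((249,377),(205,302)),((148,418),(170,359))]: pass
# match by brute force
import itertools
A=[f(105,317),f(206,276),f(249,377),f(148,418)];B=[g(131,274),g(205,302),g(170,359),g(93,329)]
for i in range(4):
    r=[tri([t,s],[A[k],B[(k+i)%4]]) for k in range(4)]
    if sum(x[1][0] for x in r)<8: P=np.array([x[0] for x in r]);print(P.round(1).tolist(),[round(x[1][0],1) for x in r],P.mean(0))
h,e=tri([t,s],[f(176,347),g(149.9,315.2)]);print("hole",h,e)
dot=np.array([548.1,-347.6,46.3]);d=h-dot;print(np.hypot(*d[:2]),np.arctan2(d[1],d[0]))
# mount tops at z=60 / mid-height blobs
for n,c,px in(("top",t,(137.2,187.8)),("top",t,(212.9,180.4))):print(atz(c,px,45))
for p in [(604.6,32.6,54)]:print(go([p[0],p[1],150],0.385),go([p[0],p[1],48],0.385))
E
```

```text
[[478.1, -111.5, 62.4], [495.4, -154.0, 62.4], [452.6, -171.5, 61.8], [435.1, -128.9, 62.2]] [np.float64(0.5), np.float64(0.2), np.float64(0.1), np.float64(0.0)] [ 465.30223885 -141.47624711   62.22105227]
hole [ 465.42428653 -141.19230121   62.08522187] [np.float64(0.3929752855771495), np.float64(0.3929752855771127)]
222.34975088468505 1.9517730350232425
[542.64054545 424.00312033  45.        ]
[562.32445704 223.11520683  45.        ]
[-1.2153, 1.822, 0.2421, -0.0, -0.0001, 0.5061] [-1.2154, 1.822, 0.5821, -0.0, -0.0001, 0.5061]
```

>>> send_rows(
  moves=[
    [[-0.08, 0.12, 0, 0, 0, 0.07], [-0.18, 0.26, 0, 0, 0, 0.14], [-0.28, 0.4, 0, 0, 0, 0.21], [-0.37, 0.54, 0, 0, 0, 0.28], [-0.45, 0.67, 0, 0, 0, 0.35], [-0.53, 0.8, 0, 0, 0, 0.42], [-0.6, 0.9, 0, 0, 0, 0.506], [-0.6, 0.9, 0, 0, 0, 0.506], [-0.6, 0.9, 0, 0, 0, 0.506]],
  ],
  grip=0.1,
)

```text
t: 2.35
eef_pos: [421.8, 304.8, 222.8]
tcp_rot: [3.141, -0.001, 0.38]
ft_force: [0.2, -0.2, -0.1]
opening: 0.465
```

```bash
python3 -c "
from h import *
print(env.state()['eef_pos'],env.state()['tcp_rot'],env.state()['opening']);print(go([604.6,32.6,110],.381))"
```

```text
[421.83753694 304.81042491 222.78344303] [ 3.14088239e+00 -6.39531935e-04  3.79950980e-01] 0.46475875722641924
[0.229, 1.0683, 0.3769, 0.0005, -0.0004, -0.0007]
```

>>> send_rows(
  moves=[
    [[0.02, 0.1, 0.05, 0, 0, 0], [0.05, 0.23, 0.1, 0, 0, 0], [0.08, 0.36, 0.16, 0, 0, 0], [0.11, 0.49, 0.2, 0, 0, 0], [0.14, 0.62, 0.25, 0, 0, 0], [0.17, 0.74, 0.3, 0, 0, 0], [0.2, 0.86, 0.34, 0, 0, 0], [0.22, 0.95, 0.377, 0, 0, 0], [0.229, 1.0, 0.377, 0, 0, 0]],
  ],
)

```text
t: 3.1
eef_pos: [596.3, 54.1, 107.3]
tcp_rot: [-3.141, 0.002, 0.383]
ft_force: [-1.5, 0.4, -0.4]
opening: 0.448
```

>>> send_rows(
  moves=[
    [[0, 0.068, 0, 0, 0, 0], [0, 0.068, 0, 0, 0, 0], [0, 0.068, 0, 0, 0, 0]],
  ],
)

```text
t: 3.35
eef_pos: [603.1, 37.7, 109.9]
tcp_rot: [-3.141, -0.0, 0.384]
ft_force: [-0.6, -0.1, -0.1]
opening: 0.447
```

Run:
```python
from h import *
st=env.state();print(st['eef_pos'],st['tcp_rot'],st['opening'])
t=env.read_camera("top");s=env.read_camera("side")
q,l=blob(s,"red",(318.6,188.3),9);print(q,l,atz(s,q,50), proj(s,st['eef_pos']+[0,0,-8]))
cv2.imwrite("pics/a.png",np.hstack([cv2.resize(t["image"][130:200,250:320,::-1],None,fx=5.5,fy=5.5,interpolation=2),cv2.resize(s["image"][130:230,270:370,::-1],None,fx=3.85,fy=3.85,interpolation=2)]))
```

```text
[603.10275397  37.70730697 109.89322258] [-3.14140691e+00 -2.23712441e-04  3.84336399e-01] 0.4469988797457771
[318.58181818 188.65454545] 55 [606.52107848  33.82544828  50.        ] [317.01463785 171.37954292]
```

View pics/a.png

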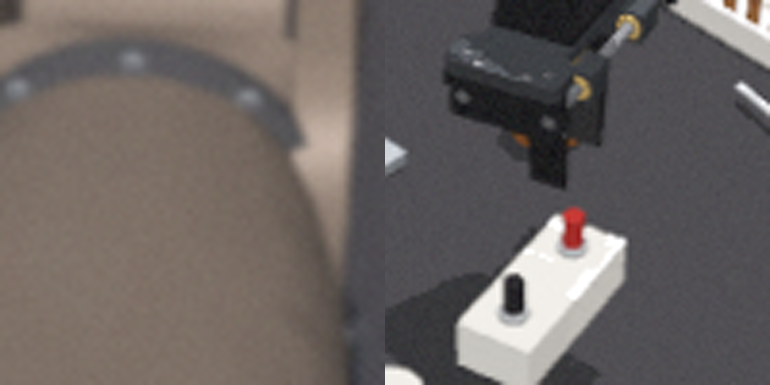

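```bash
python3 -c "
from h import *
print(env.state()['eef_pos'],env.state()['tcp_rot'],env.state()['t']);print(go([605,33,50],.381))"
```

```text
[602.72213981  38.70873909 110.0060463 ] [-3.14141598e+00 -2.38046851e-04  3.85976920e-01] 3.45
[-0.0002, 0.0205, 0.2, -0.0001, -0.0002, 0.0032]
```

>>> send_rows(
  moves=[
    [[0, 0.02, 0.04, 0, 0, 0], [0, 0.02, 0.08, 0, 0, 0], [0, 0.02, 0.12, 0, 0, 0], [0, 0.02, 0.16, 0, 0, 0], [0, 0.02, 0.2, 0, 0, 0], [0, 0.02, 0.205, 0, 0, 0], [0, 0.02, 0.205, 0, 0, 0]],
  ],
)

```text
t: 4.03
eef_pos: [604.9, 32.1, 46.7]
tcp_rot: [-3.141, 0.002, 0.385]
ft_force: [0.5, -0.3, -0.6]
opening: 0.451
```

Run:
```python
from h import *
s=env.read_camera("side");st=env.state();print(st['eef_pos'],st['tcp_rot'],st['ft_force'])
save(s,"b.png",(290,160,350,220),8)
```

```text
[605.34353113  32.02664289  47.54958473] [-3.14116392e+00  7.11441396e-04  3.85240681e-01] [ 0.46584614 -0.6574844  -0.33267494]
```

View pics/b.png

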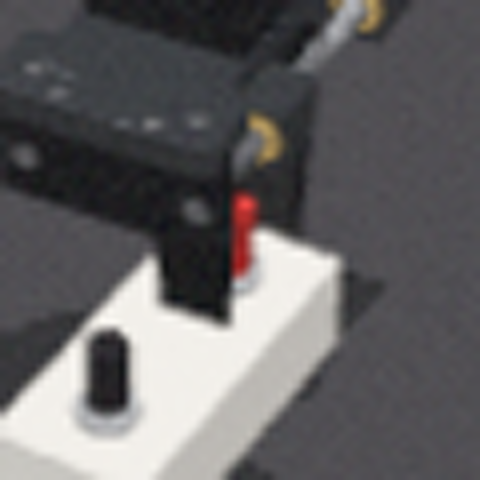

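>>> send_rows(
  moves=[
    [[0, 0, 0, 0, 0, 0], [0, 0, 0, 0, 0, 0], [0, 0, 0, 0, 0, 0], [0, 0, 0, 0, 0, 0], [0, 0, 0, 0, 0, 0], [0, 0, 0, 0, 0, 0]],
  ],
  grip=1,
)

```text
t: 4.58
eef_pos: [605.6, 31.9, 48.3]
tcp_rot: [3.141, -0.0, 0.385]
ft_force: [-0.2, 1.2, 2.5]
opening: 0.138
```

>>> send_rows(
  moves=[
    [[0, 0, -0.03, 0, 0, 0], [0, 0, -0.07, 0, 0, 0], [0, 0, -0.12, 0, 0, 0], [0, 0, -0.18, 0, 0, 0], [0, 0, -0.24, 0, 0, 0], [0, 0, -0.3, 0, 0, 0], [0, 0, -0.3, 0, 0, 0]],
  ],
)

```text
t: 5.17
eef_pos: [606.8, 31.9, 142.6]
tcp_rot: [3.139, -0.005, 0.385]
ft_force: [0.2, -0.7, -0.5]
opening: 0.136
```

Run:
```python
from h import *
s=env.read_camera("side");st=env.state();print(st['eef_pos'],st['tcp_rot'],st['opening'])
q=proj(s,st['eef_pos']-[0,0,20]);b=blob(s,"red",q,15);print(q,b)
print(go([466,-141.3,110],.381))
```

```text
[606.24341777  31.93484198 140.70385614] [ 3.13988076 -0.00378691  0.3852541 ] 0.142982861553302
[319.91713793 165.55310026] (array([314.5, 169. ]), 2)
[-0.6506, 0.3593, 0.1005, 0.0011, -0.0024, 0.0027]
```

>>> send_rows(
  moves=[
    [[-0.06, 0.03, 0, 0, 0, 0], [-0.16, 0.09, 0, 0, 0, 0], [-0.26, 0.15, 0, 0, 0, 0], [-0.36, 0.2, 0, 0, 0, 0], [-0.46, 0.26, 0, 0, 0, 0], [-0.54, 0.3, 0, 0, 0, 0], [-0.6, 0.335, 0, 0, 0, 0], [-0.64, 0.355, 0.03, 0, 0, 0], [-0.65, 0.359, 0.08, 0, 0, 0], [-0.65, 0.359, 0.08, 0, 0, 0], [-0.65, 0.359, 0.08, 0, 0, 0]],
  ],
)

```text
t: 6.13
eef_pos: [464.8, -141.0, 113.6]
tcp_rot: [-3.14, 0.001, 0.385]
ft_force: [0.9, -0.3, -0.4]
opening: 0.14
```

Run:
```python
from h import *
t=env.read_camera("top");s=env.read_camera("side");st=env.state();print(st['eef_pos'],st['tcp_rot'],st['opening'])
p=st['eef_pos'];print("hole px",proj(s,[465.4,-141.2,62]),"foot px",proj(s,p-[0,0,42.3]),"tip px",proj(s,p-[0,0,8]))
a=cv2.resize(s["image"][205:295,280:380,::-1],None,fx=7,fy=7,interpolation=2)
cv2.imwrite("pics/c.png",cv2.resize(a,(700,630)))
```

```text
[ 465.5587083  -140.85474258  114.3528416 ] [ 3.14158393e+00 -1.52582989e-04  3.85641705e-01] 0.13940370981971256
hole px [324.94982493 254.88987602] foot px [325.09354896 251.41126189] tip px [325.79649877 239.62026375]
```

View pics/c.png

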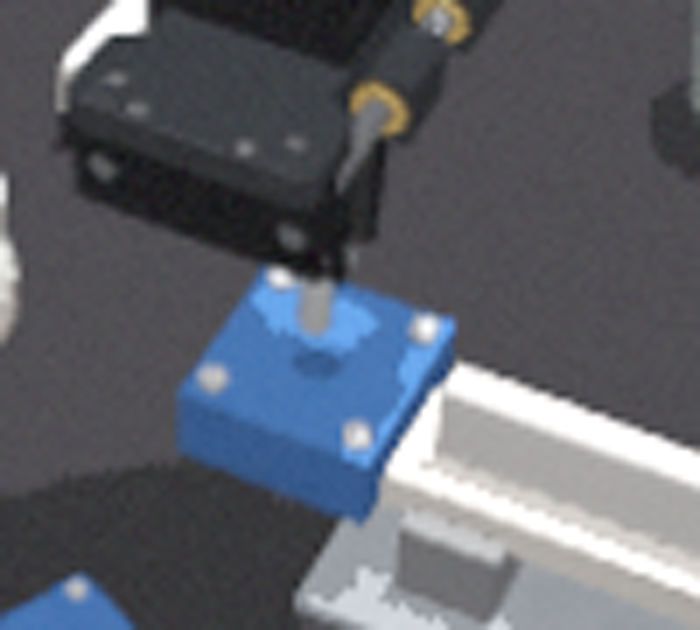

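>>> send_rows(
  moves=[
    [[0, 0, 0.02, 0, 0, 0], [0, 0, 0.035, 0, 0, 0], [0, 0, 0.045, 0, 0, 0], [0, 0, 0.055, 0, 0, 0], [0, 0, 0.065, 0, 0, 0], [0, 0, 0.075, 0, 0, 0], [0, 0, 0.075, 0, 0, 0]],
  ],
)

```text
t: 6.82
eef_pos: [465.3, -141.2, 91.0]
tcp_rot: [-3.142, -0.0, 0.385]
ft_force: [0.6, -1.3, -1.4]
opening: 0.141
```

>>> send_rows(
  moves=[
    [[0, 0, 0.01, 0, 0, 0], [0, 0, 0.02, 0, 0, 0], [0, 0, 0.03, 0, 0, 0], [0, 0, 0.04, 0, 0, 0], [0, 0, 0.05, 0, 0, 0], [0, 0, 0.056, 0, 0, 0], [0, 0, 0.056, 0, 0, 0]],
  ],
)

```text
t: 7.4
eef_pos: [465.3, -141.2, 74.4]
tcp_rot: [-3.142, -0.0, 0.385]
ft_force: [1.5, -2.5, 0.6]
opening: 0.137
```

>>> send_rows(
  moves=[
    [[0, 0, 0, 0, 0, 0], [0, 0, 0, 0, 0, 0], [0, 0, 0, 0, 0, 0], [0, 0, 0, 0, 0, 0], [0, 0, 0, 0, 0, 0], [0, 0, 0, 0, 0, 0], [0, 0, 0, 0, 0, 0]],
  ],
  grip=0.1,
)

```text
t: 7.98
eef_pos: [465.2, -141.1, 74.7]
tcp_rot: [-3.142, -0.0, 0.385]
ft_force: [0.3, 0.7, 0.3]
opening: 0.445
```

>>> send_rows(
  moves=[
    [[0, 0, -0.04, 0, 0, 0], [0, 0, -0.1, 0, 0, 0], [0, 0, -0.18, 0, 0, 0], [0, 0.1, -0.18, 0, 0, 0], [0, 0.2, -0.18, 0, 0, 0], [0, 0.2, -0.18, 0, 0, 0], [0, 0.2, -0.18, 0, 0, 0]],
  ],
)

```text
t: 8.57
eef_pos: [487.8, -197.5, 128.5]
tcp_rot: [-3.141, -0.0, 0.384]
ft_force: [-0.7, 0.1, -0.4]
opening: 0.451
```

Run:
```python
from h import *
s=env.read_camera("side");st=env.state();print(st['eef_pos'],st['tcp_rot'],st['opening'])
u=np.array([np.cos(1.952),np.sin(1.952)]);h=np.array([465.3,-141.2]);b=h-60*u;print("bal",b,go([b[0],b[1],57],.381))
q,n=blob(s,"red",proj(s,[465,-141,78]),14);print(q,n,atz(s,q,78))
save(s,"d.png",(270,190,450,325),4.2)
```

```text
[ 487.25432653 -196.64396446  128.3935583 ] [-3.14068600e+00  5.04117411e-04  3.84259156e-01] 0.4495852877163911
bal [ 487.62228055 -196.89304975] [0.0009, 0.0014, 0.238, -0.0006, 0.0003, 0.0021]
[324.74242424 250.18181818] 66 [ 463.4024107  -141.80057079   78.        ]
```

View pics/d.png

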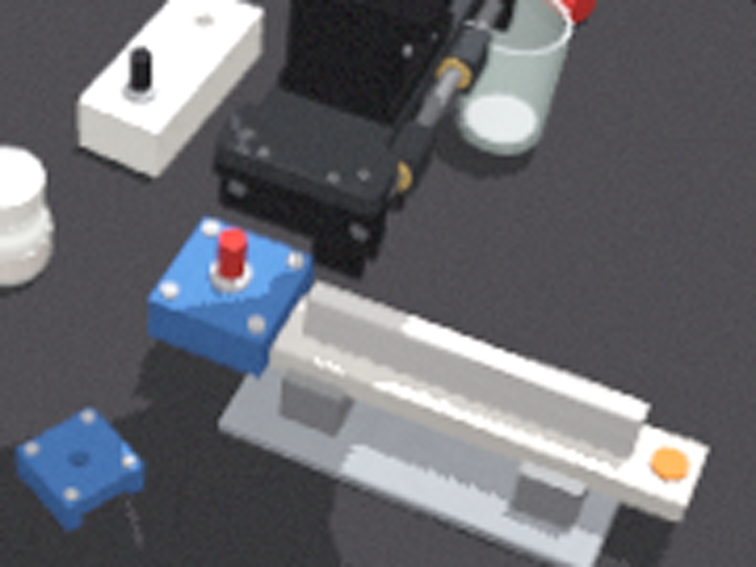

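The red pin is home: its collar sits on the turret plate, at crop (231,275). The black pin is untouched. The jaws are above the rib at the balance point, so I go down, pinch and lift.

>>> send_rows(
  moves=[
    [[0, 0.001, 0.05, 0, 0, 0], [0, 0.001, 0.1, 0, 0, 0], [0, 0.001, 0.15, 0, 0, 0], [0, 0.001, 0.19, 0, 0, 0], [0, 0.001, 0.22, 0, 0, 0], [0, 0.001, 0.24, 0, 0, 0], [0, 0.001, 0.243, 0, 0, 0], [0, 0.001, 0.243, 0, 0, 0]],
  ],
)

```text
t: 9.28
eef_pos: [487.8, -196.7, 55.8]
tcp_rot: [-3.141, 0.0, 0.385]
ft_force: [-0.3, 0.1, 0.7]
opening: 0.45
```

>>> send_rows(
  moves=[
    [[0, 0, 0, 0, 0, 0], [0, 0, 0, 0, 0, 0], [0, 0, 0, 0, 0, 0], [0, 0, 0, 0, 0, 0], [0, 0, 0, 0, 0, 0], [0, 0, 0, 0, 0, 0], [0, 0, 0, 0, 0, 0], [0, 0, 0, 0, 0, 0]],
  ],
  grip=1,
)

```text
t: 9.95
eef_pos: [488.0, -197.1, 56.0]
tcp_rot: [3.141, -0.0, 0.385]
ft_force: [0.1, 1.0, 3.5]
opening: 0.122
```

>>> send_rows(
  moves=[
    [[0, 0, -0.01, 0, 0, 0], [0, 0, -0.03, 0, 0, 0], [0, 0, -0.05, 0, 0, 0], [0, 0, -0.07, 0, 0, 0], [0, 0, -0.09, 0, 0, 0], [0, 0, -0.11, 0, 0, 0], [0, 0, -0.13, 0, 0, 0], [0, 0, -0.14, 0, 0, 0], [0, 0, -0.14, 0, 0, 0], [0, 0, -0.14, 0, 0, 0], [0, 0, -0.14, 0, 0, 0]],
  ],
)

```text
t: 10.87
eef_pos: [487.7, -196.9, 97.6]
tcp_rot: [-3.141, 0.0, 0.385]
ft_force: [0.2, 0.4, -8.4]
opening: 0.128
```

Run:
```python
from h import *
s=env.read_camera("side");st=env.state();print(st['eef_pos'],st['tcp_rot'],st['opening'],st['ft_force'],st['moment'])
save(s,"e.png",(270,170,450,325),3.8)
```

```text
[ 487.69033745 -196.89691917   97.51099208] [-3.14106466e+00  3.14741179e-04  3.85168673e-01] 0.12118943176190984 [-0.15796719  0.01735699 -7.52769388] [-0.11050584  0.02899007 -0.02361641]
```

View pics/e.png

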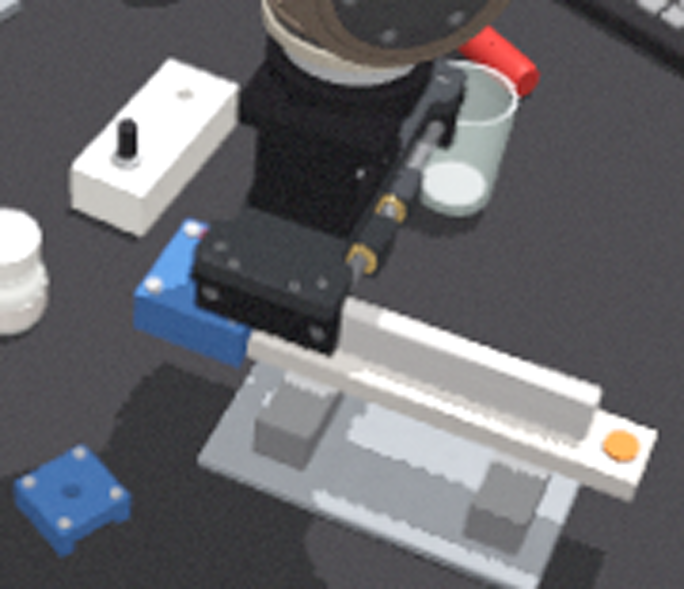

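The bracket hangs level in the jaws and clear of the cradle rests, turret and pin aboard. Now I fit the mount pose with post silhouettes.

Run:
```python
from h import *
from scipy.optimize import least_squares
t=env.read_camera("top");s=env.read_camera("side");st=env.state()
def cen(c,xy,r):
    a=np.linspace(0,6.28,24);P=np.array([proj(c,[xy[0]+r*np.cos(k),xy[1]+r*np.sin(k),z]) for z in(12,60) for k in a]).astype(np.float32)
    m=cv2.moments(cv2.convexHull(P));return np.array([m["m10"],m["m01"]])/m["m00"]
obs=[]
for c,a,b in((t,(137.2,187.8),(212.9,180.4)),(s,(210.5,134.8),(257.5,163.3))):
    obs.append((c,blob(c,"blue",a,20),blob(c,"orange",b,14)))
    print([o[1] for o in obs[-1][1:]])
def res(p):
    u=100*np.array([np.cos(p[2]),np.sin(p[2])]);x=p[:2]
    return np.concatenate([np.r_[cen(c,x+u,22)-B[0],cen(c,x-u,12)-O[0]] for c,B,O in obs])
r=least_squares(res,[554,325,1.66],x_scale=[1,1,.01]);print(r.x,r.fun.round(2))
x,yw=r.x[:2],r.x[2];u=np.array([np.cos(yw),np.sin(yw)])
b=x+40*u;print("target",b,"yaw",yw-np.pi/2+.0033,"posts",x+100*u,x-100*u)
q,n=blob(s,"orange",(432,286),12);print("dot",q,n,atz(s,q,86))
print(go([b[0],b[1],170],yw-np.pi/2+.003))
```

```text
[263, 51]
[283, 159]
[554.10046479 325.38515465   1.67080062] [ 0.73 -0.2  -0.81 -0.67 -0.07  0.06 -0.28  0.26]
target [550.10695717 365.18530411] yaw 0.10330429527331778 posts [544.11669575 424.8855283 ] [564.08423384 225.88478101]
dot [433.         286.92592593] 54 [ 548.93217966 -346.92488816   86.        ]
[0.8967, -1.6584, -0.2411, -0.0003, 0.0002, 0.1797]
```

>>> send_rows(
  moves=[
    [[0, 0, -0.01, 0, 0, 0], [0, 0, -0.03, 0, 0, 0], [0, 0, -0.06, 0, 0, 0], [0, 0, -0.1, 0, 0, 0], [0, 0, -0.14, 0, 0, 0], [0, 0, -0.18, 0, 0, 0], [0, 0, -0.21, 0, 0, 0], [0, 0, -0.23, 0, 0, 0], [0, 0, -0.24, 0, 0, 0]],
  ],
)

```text
t: 11.77
eef_pos: [488.0, -197.1, 171.0]
tcp_rot: [3.141, -0.001, 0.385]
ft_force: [0.1, -0.5, -7.8]
opening: 0.123
```

>>> send_rows(
  moves=[
    [[0.01, -0.015, 0, 0, 0, 0], [0.03, -0.05, 0, 0, 0, 0.005], [0.06, -0.1, 0, 0, 0, 0.01], [0.1, -0.17, 0, 0, 0, 0.02], [0.14, -0.25, 0, 0, 0, 0.03], [0.185, -0.34, 0, 0, 0, 0.04], [0.23, -0.43, 0, 0, 0, 0.05], [0.275, -0.52, 0, 0, 0, 0.06], [0.32, -0.6, 0, 0, 0, 0.07], [0.365, -0.68, 0, 0, 0, 0.08], [0.41, -0.76, 0, 0, 0, 0.09], [0.45, -0.83, 0, 0, 0, 0.1]],
  ],
)

```text
t: 12.77
eef_pos: [518.9, 86.5, 169.2]
tcp_rot: [-3.141, 0.001, 0.228]
ft_force: [0.6, 0.5, -7.6]
opening: 0.125
```

```bash
python3 -c "
from h import *
st=env.state();print(st['eef_pos'],st['tcp_rot'],st['opening']);print(go([550.1,365.2,170],.1))"
```

```text
[518.94069344  86.51840381 169.21631661] [-3.14111719e+00  1.09179656e-03  2.27728476e-01] 0.12496438416880296
[0.3109, -0.8815, -0.0025, -0.0003, 0.0007, 0.0813]
```

>>> send_rows(
  moves=[
    [[0.025, -0.07, 0, 0, 0, 0.008], [0.055, -0.155, 0, 0, 0, 0.016], [0.085, -0.24, 0, 0, 0, 0.024], [0.12, -0.33, 0, 0, 0, 0.032], [0.15, -0.42, 0, 0, 0, 0.04], [0.18, -0.51, 0, 0, 0, 0.048], [0.21, -0.6, 0, 0, 0, 0.056], [0.24, -0.68, 0, 0, 0, 0.064], [0.265, -0.75, 0, 0, 0, 0.072], [0.285, -0.81, 0, 0, 0, 0.08], [0.3, -0.85, 0, 0, 0, 0.08], [0.305, -0.87, 0, 0, 0, 0.08]],
  ],
)

```text
t: 13.77
eef_pos: [549.0, 361.0, 168.8]
tcp_rot: [3.141, 0.001, 0.104]
ft_force: [-0.3, -1.2, -8.3]
opening: 0.13
```

>>> send_rows(
  moves=[
    [[0, 0, 0, 0, 0, 0], [0, 0, 0, 0, 0, 0], [0, 0, 0, 0, 0, 0]],
  ],
)

```text
t: 14.02
eef_pos: [549.4, 358.4, 169.7]
tcp_rot: [3.141, 0.001, 0.102]
ft_force: [-0.3, -0.4, -7.6]
opening: 0.129
```

Run:
```python
from h import *
t=env.read_camera("top");s=env.read_camera("side");st=env.state();print(st['eef_pos'],st['tcp_rot'],st['opening'],st['ft_force'])
print(go([550.1,365.2,116],.1))
a=cv2.resize(t["image"][140:230,90:240,::-1],(500,300),interpolation=2);b=cv2.resize(s["image"][60:220,150:310,::-1],(500,500),interpolation=2)[:, :]
b=cv2.resize(b,(300,300));cv2.imwrite("pics/f.png",np.hstack([a,b]))
```

```text
[549.64576339 358.45047118 169.98749432] [3.14149307e+00 6.17063361e-05 1.01530577e-01] 0.12328044617453442 [-0.73205236 -0.05265007 -8.34424608]
[0.0038, -0.0222, 0.18, 0.0001, 0.0, 0.001]
```

View pics/f.png

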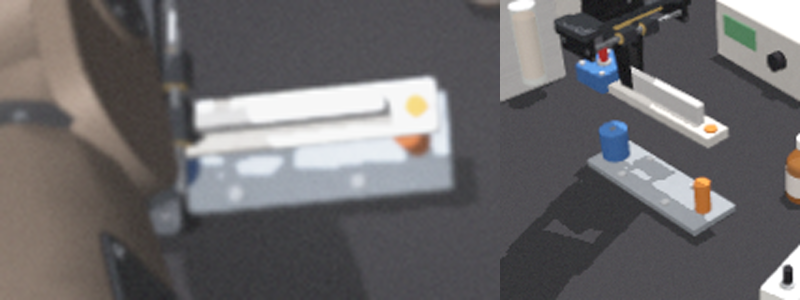

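The bracket is held level above the mount, turret over the blue post and tail over the orange one. Now I lower it to 30 mm clearance.

>>> send_rows(
  moves=[
    [[0, -0.005, 0.01, 0, 0, 0], [0.002, -0.01, 0.03, 0, 0, 0], [0.004, -0.015, 0.06, 0, 0, 0], [0.004, -0.02, 0.09, 0, 0, 0], [0.004, -0.022, 0.12, 0, 0, 0], [0.004, -0.022, 0.145, 0, 0, 0], [0.004, -0.022, 0.165, 0, 0, 0], [0.004, -0.022, 0.175, 0, 0, 0], [0.004, -0.022, 0.18, 0, 0, 0], [0.004, -0.022, 0.18, 0, 0, 0], [0.004, -0.022, 0.18, 0, 0, 0], [0.004, -0.022, 0.18, 0, 0, 0]],
  ],
)

```text
t: 15.12
eef_pos: [550.2, 366.2, 116.4]
tcp_rot: [-3.141, -0.001, 0.102]
ft_force: [0.5, -0.8, -7.3]
opening: 0.126
```

Run:
```python
from h import *
t=env.read_camera("top");s=env.read_camera("side");st=env.state();print(st['eef_pos'],st['tcp_rot'],st['opening'],st['ft_force'],abs(st['qvel']).max())
x=np.array([554.1,325.4]);u=np.array([np.cos(1.671),np.sin(1.671)]);d=np.r_[x-122*u,104]
p=[blob(c,"orange",proj(c,d),8) for c in(t,s)];print(p,tri([t,s],[k[0] for k in p]),"expect",d)
h=np.r_[x+100*u,138];r=blob(s,"red",proj(s,h),14);print("red",r,proj(s,h))
if r[0] is not None: print(atz(s,r[0],138),h)
save(s,"g.png",(160,80,310,200),5)
```

```text
[550.20654862 366.15116017 116.30675151] [-3.14123482e+00 -7.25648186e-04  1.02397213e-01] 0.12328728405253778 [ 0.14638228  0.38329189 -7.98474694] 0.002805650166049266
[(array([216.83333333, 176.33333333]), 6), (array([261.5, 145. ]), 26)] (array([562.24730352, 199.92551038, 109.68234808]), [np.float64(0.855260533045085), np.float64(0.8552605330451373)]) expect [566.30440057 204.01197503 104.        ]
red (array([205.5  , 104.375]), 32) [206.17370423 103.76483014]
[540.92783235 423.26720956 138.        ] [544.09639297 424.89838112 138.        ]
```

View pics/g.png

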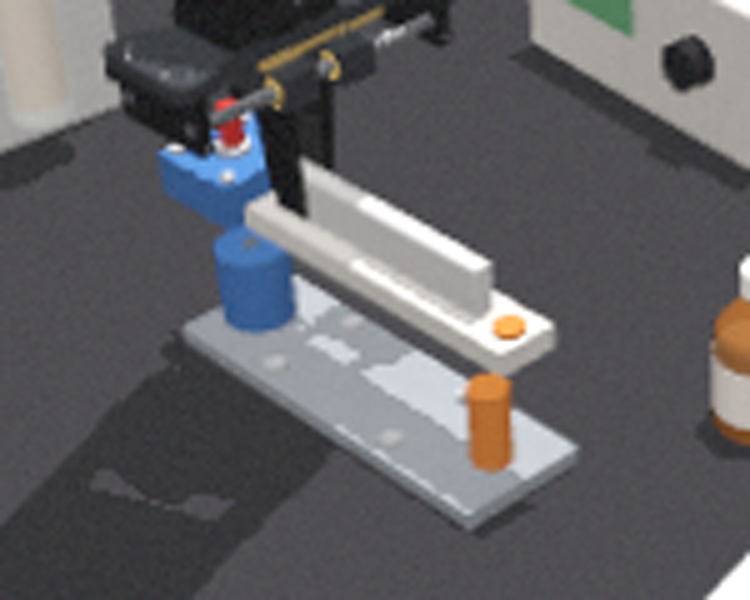

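```bash
python3 -c "
from h import *
print(env.job_done());st=env.state();print(st['t'],st['eef_pos'],st['opening'],st['ft_force'])"
```

```text
the job is handed in; nothing more can be done
None
the job is handed in; nothing more can be done
```

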